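# Bed a steel shank into an upturned shoe

## Task

One of the three shanks lying sunk in the wooden tray is bright steel: press down its end over the sloping well and draw it back towards that end of the pocket, so that its other end tips up and stays up by itself. Then take it by the raised end, lay it on the brown cement bed in the waist of the upturned shoe, centred on the bed and in line with it, and press it down firmly. Let go of it only on the shoe, and leave the other shanks, the tools and the jar where they are.

Things in the scene. Friction and masses are not known exactly. Their poses are not given: they have to be found in the camera images.
- tray: fixed hand-made beech block 143 x 167 x 36 mm (top at z = 36 mm) with three pockets along its x, centre lines at tray y = -50, 0 and +50 mm, a shank in each, its upper face 0.5 mm below the tray's top. Origin: under the block, below the ridge of the middle pocket. The wells are at the -x end, the end nearer the robot.
- ridge (a point): middle of the ridge across the middle pocket, at tray (0, 0, 32.5 mm), axes as the tray; the other pockets have theirs at y = -50 and +50 mm. On its +x side, to x = 58.5 mm, the pocket's floor is level, 33 mm wide. On its -x side is the tip-up well, 40 mm wide; its floor falls steadily, by 18 to 28 degrees: the wells are hand-cut, no two alike, so feel for the floor.
- well_end (a point): top of the end wall of the middle pocket's well, at tray (-60, 0, 36 mm). A shank starts with its centre 1.5 to 3.2 mm past the ridge on the +x side, its -x end above the well. Pressed down it pivots on the ridge onto the slope, but let go there it mostly falls back; drawn 9 to 14 mm on down the slope, to this wall, it stays tipped, its +x end 15 to 20 mm above the ridge. Friction about 0.6.
- steel_shank_c (a point): shank strip 110 x 30 x 3 mm with square ends, the same size as the others, bright steel with two thin ribs and a dark hole near each end, 60 to 100 g; the one to take; in any of the three pockets. The point is its centre (half-way up); x along its length, z up out of its upper face.
- wood_shank_c (a point): shank strip 110 x 30 x 3 mm with square ends, the same size as the others, pale birch wood, about 12 g; to be left alone; in any of the three pockets. The point is its centre (half-way up); x along its length, z up out of its upper face.
- fibre_shank_c (a point): shank strip 110 x 30 x 3 mm with square ends, the same size as the others, dark red-brown fibreboard, about 16 g; to be left alone; in any of the three pockets. The point is its centre (half-way up); x along its length, z up out of its upper face.
- jack: last jack (grey base plate 240 x 100 x 14 mm, a post under the heel, a toe rest) that holds a black lasted shoe, 280 mm long, sole up, locked at a height that is not measured: the bare tan insole on top is level and lies 150 to 180 mm above the bench. Origin: under the base, below the middle of the cement bed; x towards the toe (heel end at -90, toe end at +190 mm), z up.
- bed_foot (a point): point on the base plate, 14 mm above the bench, straight below the middle of the cement bed: a flat amber-brown rectangle 116 x 36 mm painted on the level part of the insole (64 mm wide there), where the shank belongs. x along the bed, towards the toe; either end of the shank may face the toe. How high the bed lies (150 to 180 mm above the bench) must be felt.
- cement_jar: closed amber glass jar with a white lid, 68 mm across, 85 mm tall; origin under its centre; to be left alone
- hammer: hammer, 260 mm long, lying on the bench; to be left alone
- knife: skiving knife, about 205 mm long, lying flat, wooden handle to its -x; to be left alone
- awl: awl with a turned wooden handle, about 150 mm long, lying; to be left alone
- heel_stack: stack of half-moon leather heel lifts, about 66 x 64 x 24 mm; to be left alone
- steel_rule: small steel rule 155 x 19 x 3 mm, lying flat; to be left alone
Mind the look-alikes: they are no part of the job. What is shaped like the part that bears steel_shank_c but purple is not meant.

How it is judged:
By the outcome, as a careful person would: the job done as asked, in the order asked, and still so for the second after the job is handed in, with the robot touching nothing.
It also fails if it takes over 45 s, if anything falls off the work surface, if the arm or the gripper's body presses on something with over 40 N, if the wrist force passes 120 N, or if a joint passes its speed limit or range.

## Robot

A 6-joint arm with a two-finger parallel gripper is mounted at the origin on the work surface. World frame = base frame: x ahead of the robot, y to its left, z up, the work surface at z = 0. Lengths are in m, angles in rad, forces in N, time in s.
With the tool pointing down it reaches from about 0.3 to 0.875 m from the base axis. Payload 6.4 kg.
Tool frame: the origin (TCP) lies at the very end of the fingers, on their centre line; the grasp point (between the pads) lies env.tcp_to_grasp behind it (env.tcp_to_grasp is the distance from the TCP to the grasp point, in m); z points along the fingers, y is the line along which they close (so a half turn about z gives the same grasp; the last joint's range is limited). The gripper opens to 85 mm and grips with 20 to 120 N. Pads are 22 mm wide; open, the fingers measure 114 mm over their backs; the gripper's body (76 mm by 85 mm) begins 54 mm behind the grasp point. The pads swing forward as they close: fully open they stand 13 mm farther back than shut.
Start: joints at [0.902, 0.181, 1.607, -0, 1.354, -0.206], TCP at [0.257, 0.515, 0.231] pointing down, gripper open.
Joint ranges: [-2.99, 2.99], [-0.89, 2.07], [0.3, 2.58], [-1.14, 4.28], [0, 2.63], [-3.12, 3.12]. Speed limits (rad/s): [2.57, 2.57, 3.01, 3.14, 3.14, 3.14].

## Interface

Orientations are given as a rotation vector (axis times angle).
In Python, from station import env, read_camera, get_calibration, job gives the robot as it stands.
- The arm moves only by the shell command python3 -m creep 'ROWS' [FORCE]. ROWS is JSON, a list of rows, each a list of 7 numbers: the shift along the tool's x, y, z in units of 40 cm (1.0 is 40 cm), then the turn, a rotation vector about the tool's x, y, z in units of 0.5 rad (1.0 is 0.5 rad), then the opening, from 0 (shut) to 1 (fully open). In form: [[x, y, z, rx, ry, rz, jaw], ...]. A call has exactly 10 rows; each row is the pose to reach, as a shift and turn from the pose commanded when the call began, along the tool's axes at that moment; what a row does not reach only later rows make up. A row lasts 1/10 s, in which the tool goes at most 50 mm and 8.59 degrees, less where a joint would pass 70% of its speed; a pose out of reach is approached as far as the arm can. A call with a number of a shift or a turn outside -1 to 1 is refused whole. A call with a gripper value outside its range is refused whole. The fingers move at their own pace and stop on an object; FORCE is the grip in N (left out, the last holds). Time passes only in rows, so rows that repeat a pose let the fingers close, or fill a call up. It gives the time, the measured TCP pose, the force, the opening and the grip force at its end, in the units of the state.
- env.sense(): the state, without advancing time (a new reading comes with each control period).
- read_camera(name): name is "side" or "top"; returns the picture (400x640x3 uint8, red, green, blue); there is no depth.
- get_calibration(name): a dict with "mtx" (3x3 intrinsics, pixels), "camera_from_world" (4x4, takes a point from world to camera coordinates). Camera axes: x right, y up, looking along -z (the intrinsics and any distortion apply to the point x, -y, -z); pixel columns grow to the right and rows downward; lengths in m; the calibration is good to about 2 mm. A picture is of the moment at which its call begins. get_calibration takes no time and is no camera call.
- job.job_done(): hands the job in; it is judged then, once.
The state is a dict: "time_s": time; "q": joint angles; "qd": joint speeds; "joint_efforts": joint torques, N m; "tool_pos": TCP position; "ee_rot": TCP orientation; "wrist_force": force on the tool from outside, world axes, zero at the start; "torque": the same for the moment, N m; "width": finger opening in m; "grasp_force": force on a finger pad.
Only numpy, scipy, OpenCV 4.12 (cv2) and the standard library are available. Lean on these libraries where they do the work, as an engineer would, in place of code of your own. Each camera call takes 0.05 s, during which the arm holds its last target. There are 200 camera calls.

## Working session

There is one attempt and no reset: what is moved stays moved. The work goes in short steps, Python scripts to look and compute and a shell command to move; the robot and the scene stay as the last step left them, time stands still between calls to the robot, and variables do not carry over. Pictures are saved under pics/ and viewed, at most 10 in all, crops included, and the job is handed in when it is done.

```bash
ls; mkdir -p pics
python3 - <<'E'
from station import env, read_camera, get_calibration
import cv2,numpy as np
for n in("top","side"):
    im=read_camera(n); cv2.imwrite(f"pics/{n}0.png",im[:,:,::-1]); c=get_calibration(n); print(n,c)
print(env.sense(),env.tcp_to_grasp)
E
```

```text
pics
top {'mtx': array([[439.45733427,   0.        , 319.30439668],
       [  0.        , 439.45733427, 195.60713949],
       [  0.        ,   0.        ,   1.        ]]), 'camera_from_world': array([[ 0.02912633, -0.99945931, -0.0152563 , -0.00989407],
       [ 0.99819388,  0.0282804 ,  0.05300187, -0.56409264],
       [-0.05254175, -0.01677249,  0.99847787, -1.08489843],
       [ 0.        ,  0.        ,  0.        ,  1.        ]])}
side {'mtx': array([[520.15061775,   0.        , 329.35939868],
       [  0.        , 520.15061775, 208.36462337],
       [  0.        ,   0.        ,   1.        ]]), 'camera_from_world': array([[ 0.97045425, -0.24120857,  0.00608024, -0.56158737],
       [ 0.18502574,  0.7601153 ,  0.6228886 , -0.14250782],
       [-0.15486775, -0.60335989,  0.78228692, -1.49438918],
       [ 0.        ,  0.        ,  0.        ,  1.        ]])}
{'time_s': 0.1, 'q': array([ 9.01699157e-01,  1.81500438e-01,  1.60788724e+00,  1.09625293e-05,
        1.35381152e+00, -2.06287568e-01]), 'qd': array([ 0.00022676, -0.00050595, -0.00224225, -0.00080217, -0.00191761,
       -0.00123433]), 'joint_efforts': array([ 1.70101421e-04, -4.45877695e+01, -3.52240205e+01, -3.74502042e-04,
        4.19785050e-03,  2.07309830e-05]), 'tool_pos': array([0.25638013, 0.51412968, 0.23046534]), 'ee_rot': array([-7.20353938e-01, -3.05718016e+00,  2.27804480e-03]), 'wrist_force': array([-0.94263001,  0.20027375, -0.02225651]), 'torque': array([-0.02367283, -0.01990513,  0.00638918]), 'grasp_force': 0.0, 'width': 0.08519280721511366} 0.0187
```

View pics/top0.png

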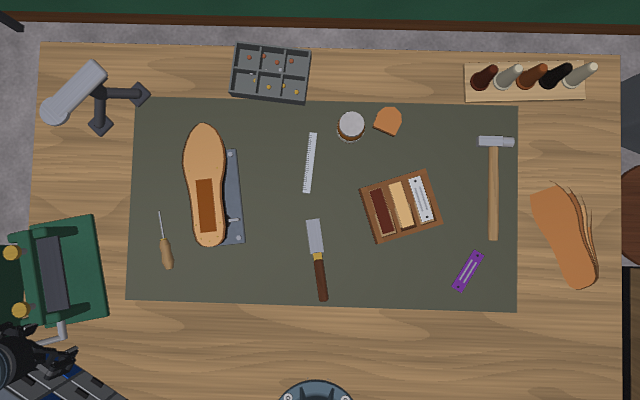

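View pics/side0.png

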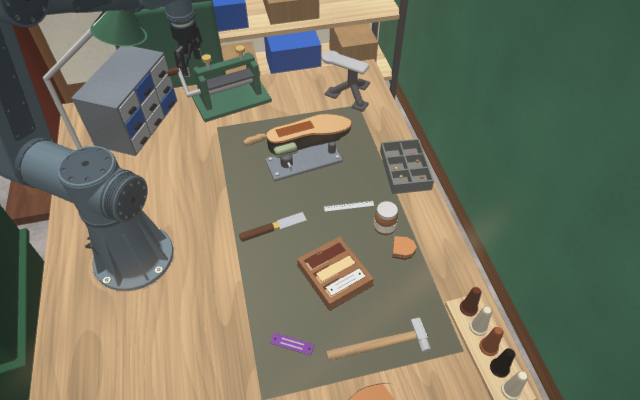

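The top view shows the tray at about (401,206). Candidates for the steel shank:
- bright strip in the tray at (421,200)
- birch strip (401,206)
- fibre strip (382,212)
- steel rule (310,162)
- purple look-alike (467,270)

I choose (421,200), the bright one in the tray. Next I check it in a close crop.

Run:
```python
import cv2
t=cv2.imread("pics/top0.png"); s=cv2.imread("pics/side0.png")
cv2.imwrite("pics/tray.png",cv2.resize(t[160:250,350:450],None,fx=6.6,fy=6.6,interpolation=cv2.INTER_CUBIC))
a=cv2.resize(t[115:255,175:250],None,fx=4,fy=4,interpolation=cv2.INTER_CUBIC)
b=cv2.resize(s[105:185,255:365],None,fx=4,fy=4,interpolation=cv2.INTER_CUBIC)
import numpy as np
o=np.zeros((560,750,3),np.uint8);o[:,:300]=a;o[:320,305:745]=b
cv2.imwrite("pics/shoe.png",o)
```

```text
(no output)
```

View pics/tray.png

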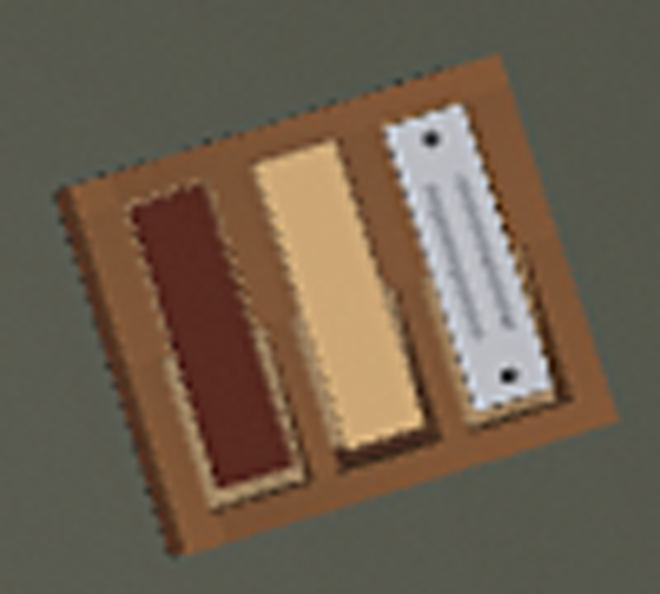

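View pics/shoe.png

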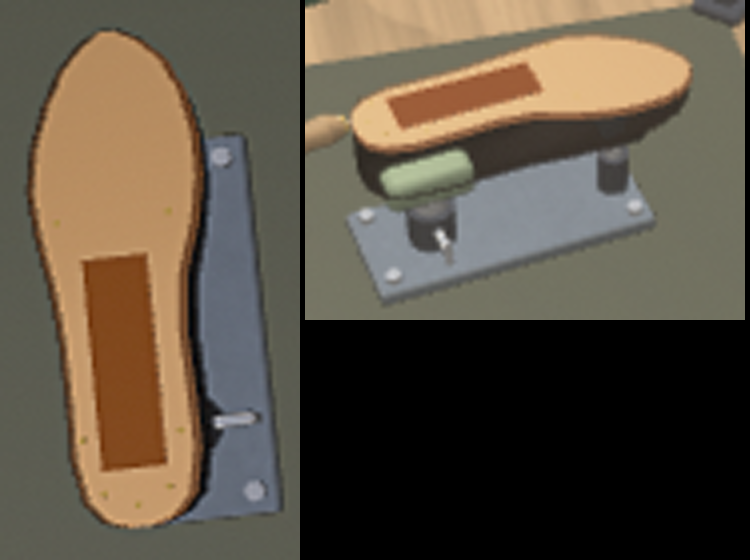

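The tray crop confirms the choice. The bright steel strip with two ribs and two holes lies in the right-hand pocket, with corners at crop px (385,127), (462,103), (552,388) and (475,412). In the shoe crop the bed corners are at (82,262), (147,254), (166,464) and (102,471) in the top view, and (387,100), (527,63), (543,91) and (404,129) in the side view.

```bash
cat > h.py <<'E'
import numpy as np
from scipy.optimize import least_squares
from scipy.spatial.transform import Rotation as R
from station import env, read_camera, get_calibration
def proj(n,P):
    c=get_calibration(n);P=np.atleast_2d(P);p=(np.c_[P,np.ones(len(P))]@c["camera_from_world"].T)[:,:3]
    p=p*[1,-1,-1];q=p@c["mtx"].T;return q[:,:2]/q[:,2:]
def rect(x,y,a,z,L,W,ox=0,oy=0):
    c=np.array([[L/2,W/2],[L/2,-W/2],[-L/2,-W/2],[-L/2,W/2]])+[ox,oy]
    r=np.array([[np.cos(a),-np.sin(a)],[np.sin(a),np.cos(a)]])
    return np.c_[c@r.T+[x,y],np.full(4,z)]
def at(px,z,n="top"):
    return least_squares(lambda s:(proj(n,[[s[0],s[1],z]])-px).ravel(),[.5,0]).x
def tool():
    """target -> shift in tool axes helper"""
    s=env.sense();return np.array(s["tool_pos"]),R.from_rotvec(s["ee_rot"]),s
E
python3 - <<'E'
from h import *
g=lambda p,s,o:(np.array(p)+.5)/s-.5+o
st=g([(385,127),(462,103),(552,388),(475,412)],6.6,[350,160])
tr=g([(62,190),(500,57),(618,415),(178,555)],6.6,[350,160])
f=lambda m,px,z,L,W,n="top":least_squares(lambda s:(proj(n,rect(*s,z,L,W))-px).ravel(),m)
r=f([.5,-.2,.3],st,.0355,.11,.03);print("steel",r.x,r.cost)
r=f([.5,-.2,.3],tr,.036,.143,.167);print("tray",r.x,r.cost)
bt=g([(82,262),(147,254),(166,464),(102,471)],4,[175,115])
bs=g(np.array([(527,63),(543,91),(404,129),(387,100)])-[305,0],4,[255,105])
r=least_squares(lambda s:np.r_[(proj("top",rect(*s,.116,.036))-bt).ravel(),(proj("side",rect(*s,.116,.036))-bs).ravel()],[.55,.25,0,.165])
print("bed",r.x,r.cost,r.fun.round(1))
x,y,a=f([.5,-.2,.3],st,.0355,.11,.03).x
print("side proj steel",proj("side",rect(x,y,a,.0355,.11,.03)))
p,Rm,s=tool();print(p,Rm.as_matrix().round(3))
E
```

```text
steel [ 0.56291465 -0.24181093  0.32318653] 0.025889356865382768
tray [ 0.54431001 -0.1943699   0.33088264] 1.6216407552679148
bed [0.52913647 0.25055541 0.13938858 0.16036546] 1.0794854273129817 [-0.1 -0.6 -0.1 -0.5  0.4 -0.  -0.1  0.  -0.1 -0.2 -0.   0.2 -1.   0.3
 -0.4 -0. ]
side proj steel [[358.94431119 268.99350864]
 [365.17735539 276.94558305]
 [331.20205369 296.05916814]
 [325.18441073 287.68055559]]
[0.25638013 0.51412968 0.23046534] [[-0.895  0.446 -0.001]
 [ 0.446  0.895 -0.001]
 [ 0.    -0.002 -1.   ]]
```

```bash
cat >> h.py <<'E'
def go(p,ang,pitch=0):
    """shift/turn to TCP p, tool x at heading ang (deg), z down, then pitched about tool y (deg)"""
    p0,R0,s=tool()
    a=np.radians(ang);x=np.array([np.cos(a),np.sin(a),0]);z=np.array([0,0,-1.]);y=np.cross(z,x)
    R1=R.from_matrix(np.c_[x,y,z])*R.from_rotvec([0,np.radians(pitch),0])
    print("shift",(R0.inv().apply(np.array(p)-p0)/.4).round(4),"turn",((R0.inv()*R1).as_rotvec()/.5).round(3),"z ax",R1.as_matrix()[:,2].round(2))
A=.326; D=np.array([np.cos(A),np.sin(A),0]); RIDGE=np.array([.5606,-.2426,.0325])
BED=np.array([.529,.2505,.160]); BA=.139
E
python3 - <<'E'
from h import *
go(RIDGE-.031*D+[0,0,.05],np.degrees(A)+180)
E
```

```text
shift [-1.4707 -1.4077  0.3716] turn [-0.003 -0.002 -1.578] z ax [ 0.  0. -1.]
```

```bash
python3 -m creep '[[-0.735,-0.704,0,0,0,-0.79,0],[-0.735,-0.704,0,0,0,-0.79,0],[-0.735,-0.704,0,0,0,-0.79,0],[-0.735,-0.704,0,0,0,-0.79,0],[-0.735,-0.704,0,0,0,-0.79,0],[-0.735,-0.704,0,0,0,-0.79,0],[-0.735,-0.704,0,0,0,-0.79,0],[-0.735,-0.704,0,0,0,-0.79,0],[-0.735,-0.704,0,0,0,-0.79,0],[-0.735,-0.704,0,0,0,-0.79,0]]' 60
python3 - <<'E'
from h import *
go(RIDGE-.031*D+[0,0,.03],np.degrees(A)+180)
E
```

```text
time_s: 1.1
tool_pos: [0.3945, 0.1293, 0.2311]
ee_rot: [-0.114, -3.139, 0.0]
wrist_force: [-0.3, 0.5, 1.1]
width: -0.0003
grasp_force: 0.0
shift [-0.4099 -0.9273  0.4217] turn [-0.    -0.001 -0.797] z ax [ 0.  0. -1.]
```

```bash
python3 -m creep '[[-0.41,-0.927,0.2,0,0,-0.797,0],[-0.41,-0.927,0.2,0,0,-0.797,0],[-0.41,-0.927,0.2,0,0,-0.797,0],[-0.41,-0.927,0.2,0,0,-0.797,0],[-0.41,-0.927,0.2,0,0,-0.797,0],[-0.41,-0.927,0.2,0,0,-0.797,0],[-0.41,-0.927,0.2,0,0,-0.797,0],[-0.41,-0.927,0.4,0,0,-0.797,0],[-0.41,-0.927,0.42,0,0,-0.797,0],[-0.41,-0.927,0.42,0,0,-0.797,0]]'
python3 - <<'E'
from h import *
import cv2
go(RIDGE-.031*D+[0,0,.012],np.degrees(A)+180)
t=read_camera("top");s=read_camera("side")
a=cv2.resize(t[155:255,345:465],None,fx=3.3,fy=3.3,interpolation=cv2.INTER_CUBIC)
b=cv2.resize(s[215:315,280:400],None,fx=3.3,fy=3.3,interpolation=cv2.INTER_CUBIC)
cv2.imwrite("pics/pre.png",np.hstack([a,b]))
E
```

```text
time_s: 2.1
tool_pos: [0.5324, -0.2494, 0.0601]
ee_rot: [0.517, -3.097, -0.004]
wrist_force: [0.4, 0.8, 0.6]
width: 0.0
grasp_force: 0.0
shift [ 0.0052 -0.0065  0.0389] turn [ 0.005 -0.003  0.01 ] z ax [ 0.  0. -1.]
```

View pics/pre.png

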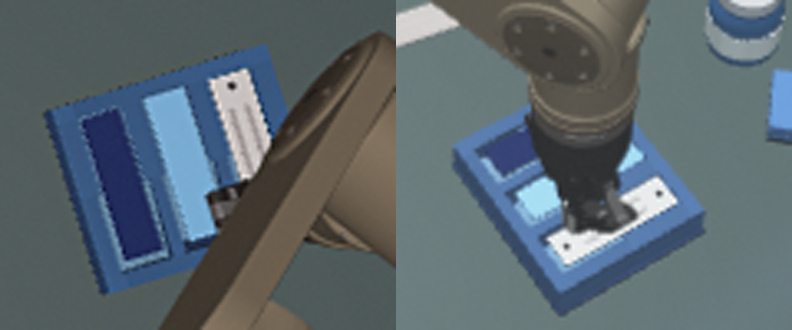

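The side half shows the shut fingers over the steel shank near its well end. The holes are at about (567,246) and (659,194), within 1 px of my estimate. I correct 1–2 mm and start pressing down.

```bash
python3 -m creep '[[0.005,-0.004,0.02,0.005,-0.003,0.01,0],[0.005,-0.004,0.05,0.005,-0.003,0.01,0],[0.005,-0.004,0.055,0.005,-0.003,0.01,0],[0.005,-0.004,0.06,0.005,-0.003,0.01,0],[0.005,-0.004,0.065,0.005,-0.003,0.01,0],[0.005,-0.004,0.07,0.005,-0.003,0.01,0],[0.005,-0.004,0.075,0.005,-0.003,0.01,0],[0.005,-0.004,0.08,0.005,-0.003,0.01,0],[0.005,-0.004,0.08,0.005,-0.003,0.01,0],[0.005,-0.004,0.08,0.005,-0.003,0.01,0]]'
```

```text
time_s: 3.2
tool_pos: [0.5311, -0.252, 0.0312]
ee_rot: [-0.509, 3.098, -0.003]
wrist_force: [0.2, 0.0, 0.4]
width: -0.0001
grasp_force: 0.0
```

```bash
python3 -m creep '[[0,0,0.002,0,0,0,0],[0,0,0.004,0,0,0,0],[0,0,0.006,0,0,0,0],[0,0,0.008,0,0,0,0],[0,0,0.010,0,0,0,0],[0,0,0.012,0,0,0,0],[0,0,0.014,0,0,0,0],[0,0,0.014,0,0,0,0],[0,0,0.014,0,0,0,0],[0,0,0.014,0,0,0,0]]'
```

```text
time_s: 4.2
tool_pos: [0.5312, -0.2519, 0.0257]
ee_rot: [-0.509, 3.098, -0.004]
wrist_force: [-0.5, -0.9, 0.4]
width: -0.0002
grasp_force: 0.0
```

```bash
python3 -m creep '[[0,0,0.002,0,0,0,0],[0,0,0.004,0,0,0,0],[0,0,0.006,0,0,0,0],[0,0,0.008,0,0,0,0],[0,0,0.010,0,0,0,0],[0,0,0.012,0,0,0,0],[0,0,0.012,0,0,0,0],[0,0,0.012,0,0,0,0],[0,0,0.012,0,0,0,0],[0,0,0.012,0,0,0,0]]'
python3 - <<'E'
from h import *
import cv2
p,r,s=tool();print(p,s["wrist_force"])
s=read_camera("side")
cv2.imwrite("pics/p2.png",cv2.resize(s[215:315,280:400],None,fx=5.5,fy=5.5,interpolation=cv2.INTER_CUBIC)[:,:,::-1])
E
```

```text
time_s: 5.2
tool_pos: [0.5317, -0.2522, 0.0246]
ee_rot: [-0.51, 3.098, -0.004]
wrist_force: [-11.9, 6.0, 29.0]
width: 0.0001
grasp_force: 15.4
[ 0.53165003 -0.25220429  0.0245844 ] [-11.93797192   5.9886277   29.0313289 ]
```

View pics/p2.png

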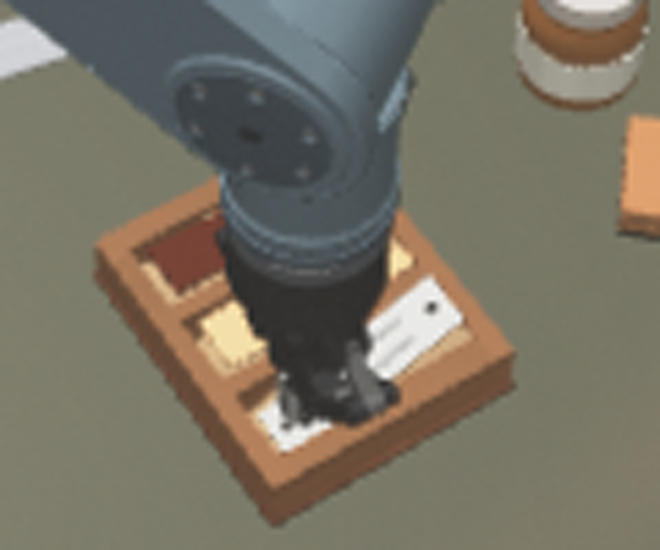

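The crop shows the shank tipped, its far end raised near (430,300), with the fingers in the well pressing at 29 N. Now I draw it down the slope.

```bash
python3 -m creep '[[0.004,0.001,0.002,0,0,0,0],[0.008,0.002,0.004,0,0,0,0],[0.012,0.003,0.006,0,0,0,0],[0.016,0.003,0.008,0,0,0,0],[0.020,0.003,0.010,0,0,0,0],[0.022,0.003,0.011,0,0,0,0],[0.024,0.003,0.012,0,0,0,0],[0.026,0.003,0.013,0,0,0,0],[0.026,0.003,0.013,0,0,0,0],[0.026,0.003,0.013,0,0,0,0]]'
python3 - <<'E'
from h import *
import cv2
s=read_camera("side")
cv2.imwrite("pics/p3.png",cv2.resize(s[215:315,280:400],None,fx=5.5,fy=5.5,interpolation=cv2.INTER_CUBIC)[:,:,::-1])
E
```

```text
time_s: 6.25
tool_pos: [0.5263, -0.2573, 0.0218]
ee_rot: [-0.507, 3.089, -0.017]
wrist_force: [0.5, 3.1, 29.1]
width: -0.0001
grasp_force: 12.9
```

View pics/p3.png

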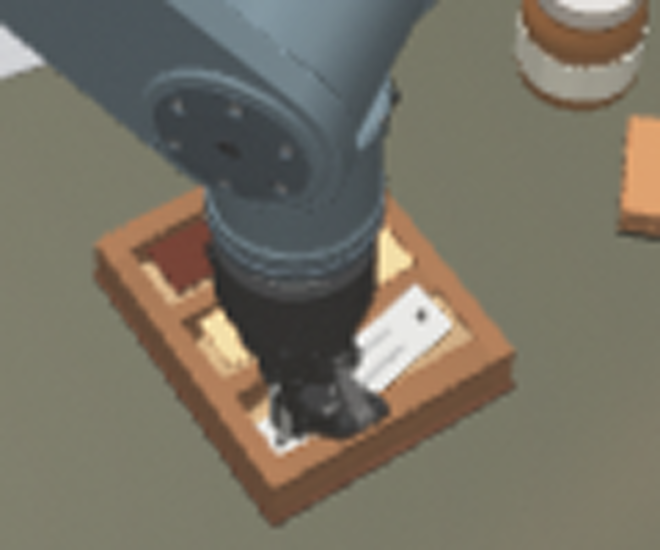

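The raised hole moved from (431,307) to (421,315), about 6.5 mm back along the pocket, so the shank follows the fingers. I continue the draw.

```bash
python3 -m creep '[[0.003,0.003,0.001,0,0,0,0],[0.006,0.006,0.002,0,0,0,0],[0.009,0.008,0.004,0,0,0,0],[0.012,0.008,0.005,0,0,0,0],[0.015,0.008,0.006,0,0,0,0],[0.017,0.008,0.007,0,0,0,0],[0.019,0.008,0.008,0,0,0,0],[0.021,0.008,0.009,0,0,0,0],[0.021,0.008,0.009,0,0,0,0],[0.021,0.008,0.009,0,0,0,0]]'
```

```text
time_s: 7.3
tool_pos: [0.5183, -0.2581, 0.0185]
ee_rot: [-0.507, 3.087, -0.02]
wrist_force: [3.8, 0.8, 26.9]
width: 0.0001
grasp_force: 11.9
```

```bash
python3 -m creep '[[0,0,-0.01,0,0,0,0],[0,0,-0.02,0,0,0,0],[0,0,-0.05,0,0,0,0],[0,0,-0.15,0,0,0,0],[0,0,-0.28,0,0,0,0.5],[0.1,0,-0.36,0,0,0,0.5],[0.2,0,-0.36,0,0,0,0.5],[0.25,0,-0.36,0,0,0,0.5],[0.25,0,-0.36,0,0,0,0.5],[0.25,0,-0.36,0,0,0,0.5]]'
python3 - <<'E'
from h import *
import cv2
t=read_camera("top");s=read_camera("side")
cv2.imwrite("pics/t4.png",t[:,:,::-1]);cv2.imwrite("pics/s4.png",s[:,:,::-1])
a=cv2.resize(t[160:240,370:450],None,fx=5,fy=5,interpolation=cv2.INTER_CUBIC)
b=cv2.resize(s[230:310,300:380],None,fx=5,fy=5,interpolation=cv2.INTER_CUBIC)
cv2.imwrite("pics/p4.png",np.hstack([a,b])[:,:,::-1])
E
```

```text
time_s: 8.3
tool_pos: [0.4169, -0.2856, 0.156]
ee_rot: [-0.507, 3.098, -0.004]
wrist_force: [-0.5, 0.8, 0.9]
width: 0.0429
grasp_force: 0.0
```

View pics/p4.png

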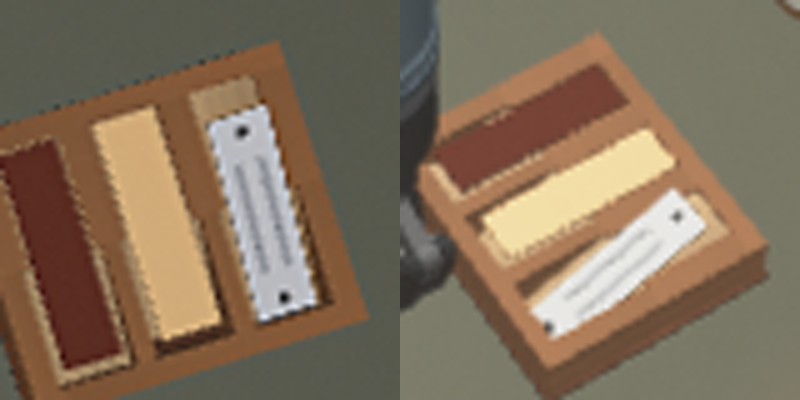

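The shank stays tipped, with its +x end clear of the floor. Corners in the top crop are (206,124), (266,103), (318,302) and (260,323). In the side crop they are (680,188), (708,222), (555,338) and (528,302).

```bash
cat >> h.py <<'E'
def plate(v,L=.11,W=.03):
    x,y,z,a,t=v
    r=R.from_euler("ZY",[a,-t])  # t>0: +x end up
    c=np.array([[L/2,W/2,0],[L/2,-W/2,0],[-L/2,-W/2,0],[-L/2,W/2,0]])
    return r.apply(c)+[x,y,z]
E
python3 - <<'E'
from h import *
g=lambda p,s,o:(np.array(p)+.5)/s-.5+o
bt=g([(206,124),(266,103),(318,302),(260,323)],5,[370,160])
bs=g(np.array([(680,188),(708,222),(555,338),(528,302)])-[400,0],5,[300,230])
f=lambda v:np.r_[(proj("top",plate(v))-bt).ravel(),(proj("side",plate(v))-bs).ravel()]
r=least_squares(f,[.55,-.245,.034,.33,.4]);v=r.x;print(v,r.cost,r.fun.round(1))
# prior: on ridge with tilt 23deg
d=v[:2]-RIDGE[:2];print("along",d@D[:2],"lat",d@[-D[1],D[0]], "tilt",np.degrees(v[4]))
print(plate(v).round(4))
E
```

```text
[ 0.55433845 -0.24421423  0.04325503  0.34097342  0.33864111] 7.766705459934488 [ 0.1 -1.5  0.1 -1.1 -0.1  0.4 -0.1 -0.1 -0.2 -1.6  0.7 -0.4 -1.1  1.9
 -1.8  0.8]
along -0.006448731738930033 lat 0.0004760923626665702 tilt 19.402706508810937
[[ 0.5982 -0.2127  0.0615]
 [ 0.6082 -0.241   0.0615]
 [ 0.5105 -0.2757  0.025 ]
 [ 0.5004 -0.2474  0.025 ]]
```

Run:
```python
from h import *
g=lambda p,s,o:(np.array(p)+.5)/s-.5+o
bt=g([(206,124),(266,103),(318,302),(260,323)],5,[370,160])
bs=g(np.array([(680,188),(708,222),(555,338),(528,302)])-[400,0],5,[300,230])
N=np.array([-D[1],D[0],0])
def v(q):
    u,l,a,t=q; c=RIDGE+u*D+l*N
    return [c[0],c[1],.0325+.003/np.cos(t)+u*np.tan(t),a,t]
for w in(0,1):
    f=lambda q:np.r_[(proj("top",plate(v(q)))-bt).ravel(),w*(proj("side",plate(v(q)))+[.6,-.8]-bs).ravel(),(q[3]-.40)/.02,(q[2]-.326)/.02]
    r=least_squares(f,[-.008,0,.33,.4]);print(r.x,r.fun.round(1))
```

```text
[-0.00815924 -0.00150102  0.34433908  0.39523734] [ 0.6 -0.3  0.4  0.1 -0.6  0.3 -0.4 -0.1 -0.   0.   0.   0.  -0.   0.
 -0.   0.  -0.2  0.9]
[-0.00618907  0.00062658  0.3320025   0.38591948] [-0.3 -1.  -0.4 -0.5 -1.7  0.  -1.6 -0.6  0.2 -0.7  0.9  0.5 -0.3  3.
 -0.9  1.9 -0.7  0.3]
```

```bash
cat >> h.py <<'E'
N=np.array([-D[1],D[0],0]);Z=np.array([0,0,1.])
def grip(s,below,u=-.008,lat=-.0007,th=np.radians(22.6)):
    X=np.cos(th)*D+np.sin(th)*Z;n=-np.sin(th)*D+np.cos(th)*Z
    return RIDGE+u*D+u*np.tan(th)*Z+lat*N+s*X-below*n
E
python3 - <<'E'
from h import *
print(grip(.043,.0055))
go(grip(.043,-.04),np.degrees(.332)+180,-22.6)
E
```

```text
[ 0.59285501 -0.23243473  0.04061696]
shift [-0.4135 -0.0147  0.1835] turn [-0.007 -0.785 -0.011] z ax [ 0.36  0.13 -0.92]
```

```bash
python3 -m creep '[[-0.12,-0.004,0,0,-0.2,0,0.5],[-0.24,-0.01,0,0,-0.5,0,0.5],[-0.34,-0.0147,0.05,0,-0.785,-0.01,0.5],[-0.4135,-0.0147,0.12,-0.007,-0.785,-0.01,0.5],[-0.4135,-0.0147,0.16,-0.007,-0.785,-0.01,0.5],[-0.4135,-0.0147,0.1835,-0.007,-0.785,-0.01,0.5],[-0.4135,-0.0147,0.1835,-0.007,-0.785,-0.01,0.5],[-0.4135,-0.0147,0.1835,-0.007,-0.785,-0.01,0.5],[-0.4135,-0.0147,0.1835,-0.007,-0.785,-0.01,0.5],[-0.4135,-0.0147,0.1835,-0.007,-0.785,-0.01,0.5]]'
python3 - <<'E'
from h import *
import cv2
go(grip(.043,.0055),np.degrees(.332)+180,-22.6)
s=read_camera("side");t=read_camera("top")
a=cv2.resize(t[160:240,370:450],None,fx=5,fy=5,interpolation=cv2.INTER_CUBIC)
b=cv2.resize(s[230:310,300:380],None,fx=5,fy=5,interpolation=cv2.INTER_CUBIC)
cv2.imwrite("pics/p5.png",np.hstack([a,b])[:,:,::-1])
E
```

```text
time_s: 9.4
tool_pos: [0.5761, -0.2391, 0.0841]
ee_rot: [-0.453, 2.713, 0.088]
wrist_force: [-1.1, -0.2, -0.5]
width: 0.0426
grasp_force: 0.0
shift [0.0003 0.0025 0.1178] turn [-0.005  0.001 -0.   ] z ax [ 0.36  0.13 -0.92]
```

View pics/p5.png

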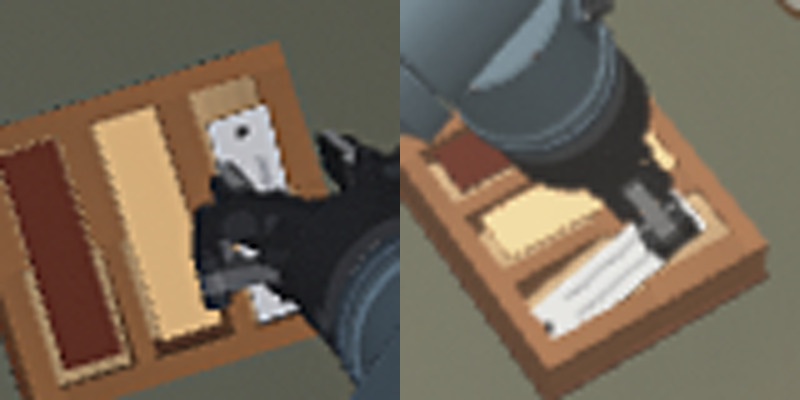

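The fingers straddle the raised end in both views: the tips are at about (225,185) and (325,150) in the top half, and over the hole end at (665,225) in the side half. I go down and close.

```bash
python3 -m creep '[[0,0.0025,0.05,0,0,0,0.5],[0,0.0025,0.08,0,0,0,0.5],[0,0.0025,0.1,0,0,0,0.5],[0,0.0025,0.108,0,0,0,0.5],[0,0.0025,0.113,0,0,0,0.5],[0,0.0025,0.118,0,0,0,0.5],[0,0.0025,0.118,0,0,0,0.5],[0,0.0025,0.118,0,0,0,0.2],[0,0.0025,0.118,0,0,0,0.2],[0,0.0025,0.118,0,0,0,0.2]]' 80
```

```text
time_s: 10.5
tool_pos: [0.5927, -0.2318, 0.0397]
ee_rot: [-0.453, 2.713, 0.09]
wrist_force: [-0.2, 0.0, 2.0]
width: 0.0267
grasp_force: 78.5
```

```bash
python3 -m creep '[[-0.01,0,-0.01,0,0,0,0.2],[-0.02,0,-0.03,0,0,0,0.2],[-0.03,0,-0.05,0,0,0,0.2],[-0.04,0,-0.08,0,0,0,0.2],[-0.052,0,-0.11,0,0,0,0.2],[-0.065,0,-0.135,0,0,0,0.2],[-0.1,0,-0.22,0,0,0,0.2],[-0.13,0,-0.29,0,0,0,0.2],[-0.13,0,-0.29,0,0,0,0.2],[-0.13,0,-0.29,0,0,0,0.2]]'
python3 - <<'E'
from h import *
import cv2
print(tool()[0])
s=read_camera("side");t=read_camera("top")
a=cv2.resize(t[150:250,370:470],None,fx=4,fy=4,interpolation=cv2.INTER_CUBIC)
b=cv2.resize(s[190:310,290:390],None,fx=4,fy=4,interpolation=cv2.INTER_CUBIC)
o=np.zeros((480,800,3),np.uint8);o[:400,:400]=a;o[:,400:]=b
cv2.imwrite("pics/p6.png",o[:,:,::-1])
E
```

```text
time_s: 11.5
tool_pos: [0.5962, -0.2307, 0.1678]
ee_rot: [-0.454, 2.712, 0.088]
wrist_force: [-0.4, -0.2, -0.5]
width: 0.0267
grasp_force: 78.9
[ 0.59621075 -0.23069761  0.16778156]
```

View pics/p6.png

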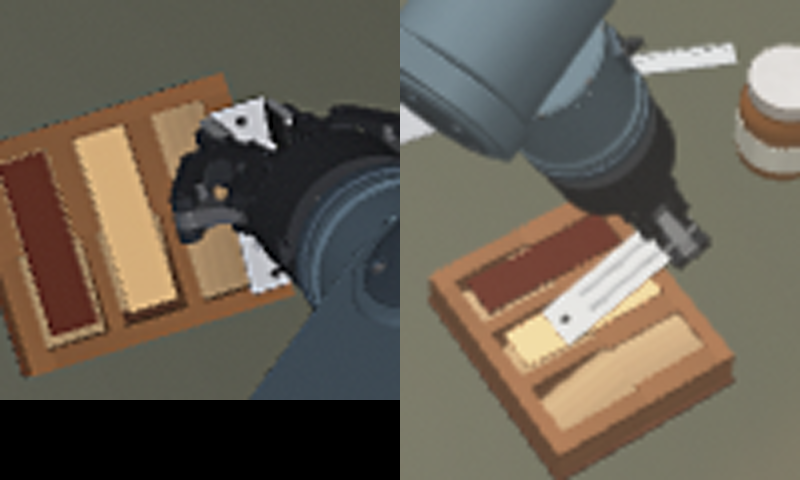

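The crop shows the shank held by its end. The raised hole is at (240,122) in the top half, and the lower hole at (565,318) in the side half. I use these to work out where along the shank the grip is.

Run:
```python
from h import *
p,r,s=tool()
g=lambda q,sc,o:(np.array(q)+.5)/sc-.5+o
ht=g((240,122),4,[370,150]);hs=g((165,318),4,[290,190])
# plate in tool frame: +x_plate = -x_tool ; hole at k*.046 from centre; grip at s from centre ; upper face behind the TCP by b
def P(k,q):
    c=np.array([-(k*.046-q[0])*np.cos(q[2]),q[1],-.0085+ (k*.046-q[0])*np.sin(q[2])])
    return p+r.apply(c)
for w in (.002,.01):
  f=lambda q:np.r_[(proj("top",P(1,q))-ht).ravel(),(proj("side",P(-1,q))+[.6,-.8]-hs).ravel(),(q[0]-.043)/.005,q[1]/w,q[2]/.05]
  q=least_squares(f,[.043,0,0]);print(q.x,q.fun.round(2))
# go to above bed with held end towards the toe: tool x opposite bed x
B=np.array([np.cos(BA),np.sin(BA),0])
T=BED+.043*B+[0,0,.05];print(T);go(T,np.degrees(BA)+180,0)
```

```text
[ 0.04170441 -0.00040111  0.0015646 ] [-0.39 -0.21 -0.27  0.37 -0.26 -0.2   0.03]
[ 0.04171343 -0.00071604  0.00444811] [-0.25 -0.25 -0.24  0.43 -0.26 -0.07  0.09]
[0.57158527 0.25645777 0.21      ]
shift [-0.3562  1.1687  0.0284] turn [0.079 0.783 0.379] z ax [ 0.  0. -1.]
```

```bash
python3 -m creep '[[-0.06,0.1,-0.02,0.03,0.26,0.12,0.2],[-0.12,0.2,-0.02,0.06,0.52,0.25,0.2],[-0.16,0.32,-0.02,0.079,0.783,0.379,0.2],[-0.2,0.44,-0.01,0.079,0.783,0.379,0.2],[-0.24,0.56,0,0.079,0.783,0.379,0.2],[-0.26,0.68,0.01,0.079,0.783,0.379,0.2],[-0.28,0.8,0.02,0.079,0.783,0.379,0.2],[-0.3,0.9,0.024,0.079,0.783,0.379,0.2],[-0.303,0.96,0.024,0.079,0.783,0.379,0.2],[-0.303,0.993,0.024,0.079,0.783,0.379,0.2]]'
python3 - <<'E'
from h import *
B=np.array([np.cos(BA),np.sin(BA),0])
go(BED+.042*B+[0,0,.02],np.degrees(BA)+180,0)
E
```

```text
time_s: 12.6
tool_pos: [0.5739, 0.1864, 0.2021]
ee_rot: [0.224, -3.132, 0.001]
wrist_force: [0.4, -0.2, 0.1]
width: 0.0263
grasp_force: 78.9
shift [-0.0169  0.1741  0.0552] turn [-0.001 -0.003  0.007] z ax [ 0.  0. -1.]
```

```bash
python3 -m creep '[[-0.008,0.08,0.0,0,0,0,0.2],[-0.0169,0.174,0.02,-0.001,-0.003,0.007,0.2],[-0.0169,0.174,0.03,-0.001,-0.003,0.007,0.2],[-0.0169,0.174,0.045,-0.001,-0.003,0.007,0.2],[-0.0169,0.174,0.055,-0.001,-0.003,0.007,0.2],[-0.0169,0.174,0.06,-0.001,-0.003,0.007,0.2],[-0.0169,0.174,0.065,-0.001,-0.003,0.007,0.2],[-0.0169,0.174,0.07,-0.001,-0.003,0.007,0.2],[-0.0169,0.174,0.075,-0.001,-0.003,0.007,0.2],[-0.0169,0.174,0.08,-0.001,-0.003,0.007,0.2]]'
python3 - <<'E'
from h import *
B=np.array([np.cos(BA),np.sin(BA),0])
p,r,s=tool();print(p,s["wrist_force"],s["torque"])
go(BED+.042*B+[0,0,.0],np.degrees(BA)+180,0)
E
```

```text
time_s: 13.6
tool_pos: [0.5732, 0.2525, 0.1719]
ee_rot: [-0.212, 3.131, -0.001]
wrist_force: [-1.5, 0.0, -1.8]
width: 0.0267
grasp_force: 79.0
[0.57318578 0.252538   0.17185116] [-1.50476015  0.02835324 -1.81872935] [ 0.007165   -0.02246845 -0.0130022 ]
shift [0.0052 0.0103 0.0296] turn [-0.002  0.007 -0.008] z ax [ 0.  0. -1.]
```

```bash
python3 -m creep '[[0,0,0.003,0,0,0,0.2],[0,0,0.006,0,0,0,0.2],[0,0,0.008,0,0,0,0.2],[0,0,0.010,0,0,0,0.2],[0,0,0.012,0,0,0,0.2],[0,0,0.014,0,0,0,0.2],[0,0,0.016,0,0,0,0.2],[0,0,0.016,0,0,0,0.2],[0,0,0.016,0,0,0,0.2],[0,0,0.016,0,0,0,0.2]]'
python3 - <<'E'
from h import *
B=np.array([np.cos(BA),np.sin(BA),0])
p,r,s=tool();print(p,s["wrist_force"],s["torque"])
go(BED+.042*B+[0,0,.0],np.degrees(BA)+180,0)
E
```

```text
time_s: 14.6
tool_pos: [0.5731, 0.2527, 0.1654]
ee_rot: [-0.212, 3.131, -0.001]
wrist_force: [-0.3, -0.6, -0.8]
width: 0.0262
grasp_force: 79.0
[0.57308685 0.25269343 0.16543398] [-0.28347569 -0.57869067 -0.80610947] [ 0.06136567 -0.07567879 -0.0209209 ]
shift [0.005  0.0098 0.0136] turn [-0.002  0.006 -0.007] z ax [ 0.  0. -1.]
```

```bash
python3 -m creep '[[0.003,0.005,0,0,0,0,0.2],[0.005,0.01,0,-0.002,0.006,-0.007,0.2],[0.005,0.01,0.002,-0.002,0.006,-0.007,0.2],[0.005,0.01,0.004,-0.002,0.006,-0.007,0.2],[0.005,0.01,0.006,-0.002,0.006,-0.007,0.2],[0.005,0.01,0.008,-0.002,0.006,-0.007,0.2],[0.005,0.01,0.01,-0.002,0.006,-0.007,0.2],[0.005,0.01,0.01,-0.002,0.006,-0.007,0.2],[0.005,0.01,0.01,-0.002,0.006,-0.007,0.2],[0.005,0.01,0.01,-0.002,0.006,-0.007,0.2]]'
python3 - <<'E'
from h import *
import cv2
B=np.array([np.cos(BA),np.sin(BA),0])
p,r,s=tool();print(p,s["wrist_force"],s["torque"])
go(BED+.042*B,np.degrees(BA)+180,0)
o=cv2.imread("pics/top0.png")[:,:,::-1]
n=read_camera("top");cv2.imwrite("pics/t7.png",n[:,:,::-1])
print("old bed px",o[200,205],"insole",o[160,205])
for nm,im in(("old",o),("new",n)):
    c=im[165:255,180:235].astype(int)
    bed=((c[:,:,0]-c[:,:,2]>80)&(c[:,:,0]<175)).astype(np.uint8)
    st=((c.min(2)>150)&(np.ptp(c,axis=2)<35)).astype(np.uint8)
    for k,m in(("bed",bed),("steel",st)):
        q=np.argwhere(m)[:,::-1]
        if len(q)>5: print(nm,k,len(q),q.min(0)+[180,165],q.max(0)+[180,165],cv2.minAreaRect(q.astype(np.float32)+np.float32([180,165])))
c=n[175:245,184:232].astype(int)
for row in c[::3]: print("".join("S" if (v.min()>150 and np.ptp(v)<35) else "b" if (v[0]-v[2]>80 and v[0]<175) else "i" if v[0]-v[2]>60 else "." for v in row))
E
```

```text
time_s: 15.6
tool_pos: [0.5706, 0.2564, 0.1614]
ee_rot: [0.218, -3.134, 0.0]
wrist_force: [-0.1, 0.8, -1.2]
width: 0.0264
grasp_force: 79.0
[0.57056843 0.25637869 0.1613907 ] [-0.05306844  0.81107389 -1.1739003 ] [-0.00724382 -0.01633716  0.02439092]
shift [-0.     -0.0002  0.0035] turn [-0. -0. -0.] z ax [ 0.  0. -1.]
old bed px [128  72  29] insole [185 142  98]
old bed 934 [189 167] [222 245] ((209.54673767089844, 206.59490966796875), (77.32307434082031, 32.913818359375), 83.774169921875)
old steel 13 [229 219] [234 221] ((231.5, 220.0), (5.0, 2.0), 0.0)
new bed 107 [198 168] [223 245] ((210.29185485839844, 206.63522338867188), (76.84782409667969, 24.76811981201172), 88.99491119384766)
new steel 508 [198 191] [234 230] ((215.79232788085938, 209.33847045898438), (38.57480239868164, 33.737449645996094), 82.87498474121094)
.........................iiiii..................
................................................
................................................
................................................
................................................
....................
[... 210 characters left out ...]
iibi..........
.............i.SSSSSSSSSSSSS.biiiiiiiii.........
.............iiSSSSSSSSSSSSSSbbiiiiiiii.........
.............ib.SSSSSSSSSSSSSibiiiiiiiii........
..............i.SSSSSSSSSSSSS.biiiiiiiii........
..............iiSSSSSSSSS.SSSSbbiiiiiibi........
..............ib.SSSSSSSSSSSSSibiiiiiiiii....SSS
..............ii.SSSSSSSSSSSSSSbiiiiiiiii.......
...............iiSSSSS...SSSSSSbiiiiiiibi.......
...............ib.SSSSSSSSSSSSSbbiiiiiiii.......
...............ibbbbbbiiiiiiiiiiiiiiiiiii.......
...............iiiiiiiiiiiiiiiiiiiiiiiii........
................iiiiiiiiiiiiiiiiiiiiiibi........
................iiiiiiiiiiiiiiiiiiiibi..........
................iiiiiiiiiiiiiiiiib..............
```

```bash
python3 -m creep '[[0,0,0.002,0,0,0,0.2],[0,0,0.004,0,0,0,0.2],[0,0,0.006,0,0,0,0.2],[0,0,0.008,0,0,0,0.2],[0,0,0.01,0,0,0,0.2],[0,0,0.012,0,0,0,0.2],[0,0,0.014,0,0,0,0.2],[0,0,0.014,0,0,0,0.2],[0,0,0.014,0,0,0,0.2],[0,0,0.014,0,0,0,0.2]]'; python3 -c "
from h import *
print(tool()[2]['torque'])"
```

```text
time_s: 16.65
tool_pos: [0.5706, 0.2564, 0.1567]
ee_rot: [-0.218, 3.134, -0.0]
wrist_force: [-2.6, -0.9, 4.9]
width: 0.0265
grasp_force: 82.3
[-0.19507243  0.48648803  0.02149403]
```

```bash
python3 -m creep '[[0,0,0.001,0,0,0,0.2],[0,0,0.002,0,0,0,0.2],[0,0,0.003,0,0,0,0.2],[0,0,0.004,0,0,0,0.2],[0,0,0.005,0,0,0,0.2],[0,0,0.006,0,0,0,0.2],[0,0,0.006,0,0,0,0.2],[0,0,0.006,0,0,0,0.2],[0,0,0.006,0,0,0,0.2],[0,0,0.006,0,0,0,0.2]]'; python3 -c "
from h import *
print(tool()[2]['torque'])"
```

```text
time_s: 17.65
tool_pos: [0.5706, 0.2564, 0.1566]
ee_rot: [-0.219, 3.133, -0.0]
wrist_force: [-8.7, -3.1, 18.4]
width: 0.0263
grasp_force: 89.2
[-0.502567    1.65703209  0.02969192]
```

```bash
python3 -m creep '[[0,0,-0.003,0,0,0,0.2],[0,0,-0.005,0,0,0,0.2],[0,0,-0.005,0,0,0,0.2],[0,0,-0.005,0,0,0,0.45],[0,0,-0.005,0,0,0,0.45],[0,0,-0.005,0,0,0,0.45],[0,0,-0.005,0,0,0,0.45],[0,0,-0.02,0,0,0,0.45],[0,0,-0.06,0,0,0,0.45],[0,0,-0.1,0,0,0,0.45]]'; python3 -c "
from h import *
import cv2
print(tool()[2]['torque'])
B=np.array([np.cos(BA),np.sin(BA),0])
go(BED+[0,0,.035],np.degrees(BA)+180,0)
n=read_camera('top')
c=n[172:242,184:232].astype(int)
for row in c[::2]: print(''.join('S' if (v.min()>150 and np.ptp(v)<35) else 'b' if (v[0]-v[2]>80 and v[0]<165) else 'i' if v[0]-v[2]>60 else '.' for v in row))
"
```

```text
time_s: 18.65
tool_pos: [0.5705, 0.2564, 0.1946]
ee_rot: [0.218, -3.134, 0.0]
wrist_force: [-0.2, -1.2, 0.5]
width: 0.0385
grasp_force: 0.0
[ 0.01059714 -0.06257493  0.00982904]
shift [ 0.1048 -0.0002 -0.001 ] turn [-0.    -0.001 -0.   ] z ax [ 0.  0. -1.]
...................iiiiiiii.........iiii........
.....................iiiiii.........iiii........
.....................................bi.........
.....................................bi.........
.....................................b..........
.....................................i..........
.....................................i..........
...................................iii..........
.............................iiiiiiiii..........
.................SSSSSSSSSSSiiiiiiiiii..........
...........iib.SSSSSSSSS.SSSiiiiiiiiii..........
..........iiib.SSS..SSSSSSSS.iiiiiiiii..........
.......iiiiiibiSSSSSSSSSSSSSSbiiiiiiii..........
......iiiiiiibb.SSSSSSSSSSSSSiiiiiiiii..........
.......iiiiiibb.SSSSSSSSSSSSSiiiiiiiii..........
.......iiiiiiib.SSS.SSSSSSSSS.iiiiiibi..........
.......iiiiiiib.SSSSSSSSSSSSSSiiiiiiiii.........
.......iii
[... 171 characters left out ...]
iiiiii........
........iiiiiiibiSSSSSSSSSSSSSSbiiiiiiii........
.........iiiiiibb.SSSSSSSS.SSSSiiiiiiiii........
........iiiiiiibb.SSSSSSSSSSSSSiiiiiiibi........
.........iiiiiibb.SSSSSSSSSSSSS.iiiiiiiii....SSS
..........iiiiibbiSSSSSSSSSSSSSSiiiiiiiii.......
.........iiiiiiibb.SSSSSSSSSSSSSiiiiiiiii.......
.........iiiiiiibb.SSSSS...SSSSSiiiiiiibi.......
.........iiiiiiibb.SSSSSSSSSSSSS.iiiiiiii.......
..........iiiiiibb.SSS.....iibbbbiiiiiiii.......
..........iiiiiibbbiiiiiiiiiiiiiiiiiiiiii.......
...........iiiiiiiiiiiiiiiiiiiiiiiiiiiiii.......
...........iiiiiiiiiiiiiiiiiiiiiiiiiiibi........
............iiiiiiiiiiiiiiiiiiiiiiiiiiii........
.............iiiiiiiiiiiiiiiiiiiiiiiii..........
```

```bash
python3 -m creep '[[0,0,-0.05,0,0,0,0.45],[0,-0.12,-0.1,0,0,0,0.45],[0,-0.24,-0.1,0,0,0,0.45],[0,-0.36,-0.1,0,0,0,0.45],[0,-0.48,-0.1,0,0,0,0.45],[0,-0.6,-0.1,0,0,0,0.45],[0,-0.6,-0.1,0,0,0,0.45],[0,-0.6,-0.1,0,0,0,0.45],[0,-0.6,-0.1,0,0,0,0.45],[0,-0.6,-0.1,0,0,0,0.45]]'
cat > m.py <<'E'
from h import *
import cv2
ims=[read_camera("top").astype(float) for _ in range(1)];n=ims[0]
cv2.imwrite("pics/t8.png",n[:,:,::-1].astype(np.uint8));o=cv2.imread("pics/top0.png")[:,:,::-1].astype(float)
def fit(w,z,L,W,v0):
    # w: soft mask (1 inside) ; fit rectangle by rendering with supersampling
    k=8
    def ren(v):
        q=(proj("top",rect(*v,z,L,W))-[175,160]+.5)*k-.5
        m=np.zeros((90*k,65*k),np.uint8);cv2.fillPoly(m,[np.round(q*16).astype(np.int32)],255,shift=4)
        return cv2.resize(m,(65,90),interpolation=cv2.INTER_AREA)/255.
    from scipy.optimize import minimize
    r=minimize(lambda v:((ren([v[0],v[1],v[2]])-w)**2).sum(),v0,method="Nelder-Mead",options=dict(initial_simplex=np.array(v0)+np.array([[0,0,0],[.003,0,0],[0,.003,0],[0,0,.03]]),xatol=1e-5,fatol=1e-3))
    return r.x,r.fun
zb=.1565
c=o[160:250,175:240]; w=np.clip((142-c[:,:,1])/(142-72),0,1)
ref=rect(*BED[:2],BA,zb,.140,.052);q=np.round(proj("top",ref)-[175,160]).astype(np.int32);M=np.zeros(w.shape,np.uint8);cv2.fillPoly(M,[q],1)
b,e=fit(w*M,zb,.116,.036,[*BED[:2],BA]);print("bed",b.round(4),e)
c=n[160:250,175:240];bl=c[:,:,2];w=np.clip((bl-80)/(185-80),0,1)
q=np.round(proj("top",rect(*BED[:2],BA,zb,.130,.042))-[175,160]).astype(np.int32);M=np.zeros(w.shape,np.uint8);cv2.fillPoly(M,[q],1)
s,e=fit((w*M),zb+.003,.110,.030,[*b]);print("steel",s.round(4),e)
d=s[:2]-b[:2];B=np.array([np.cos(b[2]),np.sin(b[2])]);print("off along %.1f lat(+y) %.1f mm, ang %.2f deg"%(d@B*1e3,d@[-B[1],B[0]]*1e3,np.degrees(s[2]-b[2])))
E
python3 m.py
```

```text
time_s: 19.7
tool_pos: [0.6037, 0.0202, 0.2337]
ee_rot: [-0.221, 3.133, 0.0]
wrist_force: [0.3, -0.1, -1.2]
width: 0.0387
grasp_force: 0.0
bed [0.5291 0.2517 0.1401] 3.004396346774004
steel [0.53   0.2495 0.1585] 45.80309143265149
off along 0.5 lat(+y) -2.3 mm, ang 1.05 deg
```

```bash
sed -i 's|^ims=.*|n=cv2.imread("pics/t8.png")[:,:,::-1].astype(float)|; s|w=np.clip((bl-80)/(185-80),0,1)|med=np.median(bl[bl>150]);print(med);w=np.clip((bl-100)/(med-100),0,1);w=cv2.morphologyEx(w,cv2.MORPH_CLOSE,np.ones((5,5)))|' m.py; python3 m.py; python3 -c "
from h import *
b=[.5291,.2517,.1401]
go([b[0],b[1],.20],np.degrees(b[2])+180)"
```

```text
bed [0.5291 0.2517 0.1401] 3.004396346774004
201.0
steel [0.53   0.2492 0.1587] 14.98549677736625
off along 0.5 lat(+y) -2.6 mm, ang 1.07 deg
shift [0.1033 0.5992 0.0841] turn [0.    0.    0.002] z ax [ 0.  0. -1.]
```

```bash
python3 -m creep '[[0.02,0.12,0,0,0,0,0.5],[0.05,0.24,0,0,0,0,0.5],[0.08,0.36,0,0,0,0,0.5],[0.103,0.48,0,0,0,0.002,0.5],[0.103,0.58,0,0,0,0.002,0.5],[0.103,0.6007,0.04,0,0,0.002,0.5],[0.103,0.6007,0.084,0,0,0.002,0.5],[0.103,0.6007,0.12,0,0,0.002,0.5],[0.103,0.6007,0.15,0,0,0.002,0.5],[0.103,0.6007,0.17,0,0,0.002,0.5]]'; python3 -c "
from h import *
b=[.5290,.2523,.1401]
go([b[0],b[1],.1585],np.degrees(b[2])+180)"
```

```text
time_s: 20.75
tool_pos: [0.5293, 0.2504, 0.1638]
ee_rot: [0.216, -3.132, 0.001]
wrist_force: [-0.5, 0.4, 0.4]
width: 0.0429
grasp_force: 0.0
shift [0.     0.0048 0.0133] turn [-0.001 -0.003 -0.005] z ax [ 0.  0. -1.]
```

```bash
python3 -m creep '[[0,0,0.004,0,0,0,0.5],[0,0,0.008,0,0,0,0.5],[0,0,0.011,0,0,0,0.5],[0,0,0.013,0,0,0,0.5],[0,0,0.015,0,0,0,0.5],[0,0,0.016,0,0,0,0.5],[0,0,0.017,0,0,0,0.5],[0,0,0.018,0,0,0,0.5],[0,0,0.018,0,0,0,0.5],[0,0,0.018,0,0,0,0.5]]'; python3 -c "
from h import *
b=[.5290,.2523,.1401]
go([b[0],b[1],.1567],np.degrees(b[2])+180)"
```

```text
time_s: 21.75
tool_pos: [0.5297, 0.251, 0.1582]
ee_rot: [0.217, -3.134, 0.0]
wrist_force: [-0.5, 0.8, 0.1]
width: 0.0427
grasp_force: 0.0
shift [0.0013 0.0036 0.0037] turn [-0.    -0.    -0.004] z ax [ 0.  0. -1.]
```

```bash
python3 -m creep '[[0.0013,0.0036,0.002,0,0,-0.004,0.5],[0.0013,0.0036,0.0037,0,0,-0.004,0.5],[0.0013,0.0036,0.0037,0,0,-0.004,0.5],[0.0013,0.0036,0.0037,0,0,-0.004,0.45],[0.0013,0.0036,0.0037,0,0,-0.004,0.4],[0.0013,0.0036,0.0037,0,0,-0.004,0.37],[0.0013,0.0036,0.0037,0,0,-0.004,0.35],[0.0013,0.0036,0.0037,0,0,-0.004,0.3],[0.0013,0.0036,0.0037,0,0,-0.004,0.3],[0.0013,0.0036,0.0037,0,0,-0.004,0.3]]' 20
```

```text
time_s: 22.75
tool_pos: [0.5291, 0.2523, 0.1569]
ee_rot: [-0.22, 3.134, -0.0]
wrist_force: [-0.9, -0.8, 1.9]
width: 0.0286
grasp_force: 19.9
```

```bash
python3 -m creep '[[0,0,0,0,0,0,0.4],[0,0,0,0,0,0,0.5],[0,0,0,0,0,0,0.5],[0,0,-0.03,0,0,0,0.5],[0,0,-0.08,0,0,0,0.5],[0,0,-0.08,0,0,0,0],[0,0,-0.08,0,0,0,0],[0,0,-0.08,0,0,0,0],[0,0,-0.08,0,0,0,0],[0,0,-0.07,0,0,0,0]]'; python3 -m creep '[[0,0,0.03,0,0,0,0],[0,0,0.05,0,0,0,0],[0,0,0.055,0,0,0,0],[0,0,0.06,0,0,0,0],[0,0,0.065,0,0,0,0],[0,0,0.068,0,0,0,0],[0,0,0.071,0,0,0,0],[0,0,0.074,0,0,0,0],[0,0,0.074,0,0,0,0],[0,0,0.074,0,0,0,0]]'
```

```text
time_s: 23.75
tool_pos: [0.529, 0.2523, 0.1844]
ee_rot: [0.22, -3.134, 0.0]
wrist_force: [-0.0, -0.3, -0.2]
width: -0.0
grasp_force: 0.0
time_s: 24.75
tool_pos: [0.5295, 0.2525, 0.1596]
ee_rot: [-0.22, 3.132, -0.0]
wrist_force: [-12.3, -4.4, 25.6]
width: 0.0001
grasp_force: 12.5
```

```bash
python3 -m creep '[[0.001,0,0.001,0,0,0,0],[0.002,0,0.002,0,0,0,0],[0.003,0,0.003,0,0,0,0],[0.004,0,0.004,0,0,0,0],[0.004,0,0.005,0,0,0,0],[0.004,0,0.006,0,0,0,0],[0.004,0,0.006,0,0,0,0],[0.004,0,0.006,0,0,0,0],[0.004,0,0.006,0,0,0,0],[0.004,0,0.006,0,0,0,0]]'
```

```text
time_s: 25.75
tool_pos: [0.5295, 0.2525, 0.1595]
ee_rot: [-0.22, 3.128, 0.0]
wrist_force: [-12.9, -6.2, 34.9]
width: -0.0002
grasp_force: 17.3
```

```bash
python3 -m creep '[[0,0,-0.003,0,0,0,0],[0,0,-0.008,0,0,0,0],[0,0,-0.014,0,0,0,0],[0,0,-0.02,0,0,0,0],[0,0,-0.08,0,0,0,0],[0,-0.06,-0.2,0,0,0,0],[0,-0.18,-0.2,0,0,0,0],[0,-0.3,-0.2,0,0,0,0],[0,-0.42,-0.2,0,0,0,0],[0,-0.54,-0.2,0,0,0,0]]'; sed -i 's|^n=cv2.*|n=read_camera("top").astype(float)|' m.py; python3 m.py
python3 - <<'E'
from h import *
import cv2
n=read_camera("top").astype(int);o=cv2.imread("pics/top0.png")[:,:,::-1].astype(int)
for nm,(a,b,c,d) in dict(jar=(100,140,330,370),heel=(100,140,370,405),rule=(125,200,295,320),knife=(215,305,300,335),hammer=(130,245,475,518),awl=(205,275,152,180),wood=(180,235,388,412),fibre=(185,240,368,395)).items():
    print(nm,(abs(n-o)[a:b,c:d].max(2)>25).sum(),end="; ")
E
```

```text
time_s: 26.75
tool_pos: [0.5574, 0.0365, 0.2325]
ee_rot: [0.22, -3.133, -0.0]
wrist_force: [0.2, -0.1, -0.4]
width: 0.0
grasp_force: 0.0
bed [0.5291 0.2517 0.1401] 3.004396346774004
201.0
steel [0.5303 0.2517 0.1469] 14.993313732688833
off along 1.1 lat(+y) -0.1 mm, ang 0.39 deg
jar 0; heel 0; rule 1221; knife 1335; hammer 0; awl 0; wood 26; fibre 0;
```

```bash
python3 -c "
from station import job
print(job.job_done())"
```

```text
the job is handed in; nothing more can be done
None
```

The steel shank was tipped up in its well, taken by the raised end, laid on the cement bed and pressed down at about 35 N; it measured about 1 mm and 0.4° off centre, and I handed the job in at about 27 s. The last picture showed the jar, hammer, awl, heel stack and the other two shanks essentially unchanged; the arm hid the rule and knife, so those two were not checked.

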